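# Load a candy mould board into the setting press

## Robot

A 6-joint arm with a two-finger parallel gripper is mounted at the origin on the work surface. World frame = base frame: x ahead of the robot, y to its left, z up, the work surface at z = 0. Lengths are in mm, angles in rad, forces in N, time in s.
With the tool pointing down it reaches from about 325 to 775 mm from the base axis. Payload 9.3 kg.
Tool frame: the origin (TCP) lies at the very end of the fingers, on their centre line; the grasp point (between the pads) lies 19 mm behind it (bot.grip_depth is the distance from the TCP to the grasp point, in mm); z points along the fingers, y is the direction in which the jaws open and shut (so a half turn about z gives the same grasp; the last joint's range is limited). The gripper opens to 85 mm and grips with 20 to 120 N. Pads are 22 mm wide; open, the fingers measure 114 mm over their backs; the gripper's body (76 mm by 85 mm) begins 54 mm behind the grasp point. The pads swing forward as they close: fully open they stand 13 mm farther back than shut.
Start: joints at [1.136, 0.259, 0.021, 1.334, 0, 1.418], TCP at [152.948, 528.303, 231.279] pointing down, gripper open.
Joint ranges: [-3.04, 3.04], [-0.91, 1.82], [-1.04, 1.36], [-1.92, 1.95], [-1.52, 1.45], [-3.14, 3.14]. Speed limits (rad/s): [2.22, 2.22, 2.79, 3.14, 3.14, 3.14].

## Interface

Orientations are given as a unit quaternion [w, x, y, z].
In Python, from cell import bot, read_camera gives the robot as it stands.
- The arm moves only by the shell command python3 -m creep 'ROWS'. ROWS is JSON, a list of rows, each an object with "xyz": the shift along the tool's x, y, z in mm, a list of three; "dr": the turn, a rotation vector about the tool's x, y, z in rad, a list of three; "hand": the finger opening in mm, from 0 to 85.4. In form: [{"xyz": [dx, dy, dz], "dr": [rx, ry, rz], "hand": hand}, ...]. A call has 1 to 5 rows; each row shifts and turns the pose as measured when the row begins, along the tool's axes as they then stand; what a row does not reach is not made up. A row lasts 1/10 s, in which the tool goes at most 50 mm and 8.59 degrees, less where a joint would pass 70% of its speed; a pose out of reach is approached as far as the arm can. A call with a gripper value outside its range is refused whole. The fingers move at their own pace and stop on an object; the grip force is fixed at half the most. Time passes only in rows, so rows that do not move let the fingers close. It gives the time, the measured TCP pose, the force and the opening at its end, in the units of the state.
- bot.observe(): the state, without advancing time (a new reading comes with each control period).
- read_camera(name): name is "scene" or "side" or "wrist"; returns a dict with "color" (384x512x3 uint8, red, green, blue), "mtx" (3x3 intrinsics, pixels), "extrinsics" (4x4, takes a point from camera to world coordinates); the wrist camera has in their place "T_tool_cam" (4x4, takes a point from camera to tool coordinates, whose origin is the TCP and whose axes are the flange's). Camera axes: x right, y down, z forward; pixel columns grow to the right and rows downward; lengths in mm; the calibration is good to about 2 mm. The wrist camera is an equidistant fisheye: a pixel r from the principal point sees the ray r / f radians off the axis. A picture is of the moment at which its call begins: read the wrist's pose just before it. There is no depth.
- bot.close_job(): hands the job in, once; it reports no verdict.
The state is a dict: "time": time; "qpos": joint angles; "joint_vel": joint speeds; "joint_torque": joint torques, N m; "tcp_pos": TCP position; "orientation": TCP orientation; "contact_force": force on the tool from outside, world axes, zero at the start; "ft_torque": the same for the moment, N m; "opening": finger opening in mm.
Only numpy, scipy, OpenCV 4.12 (cv2) and the standard library are available. Lean on these libraries where they do the work, as an engineer would, in place of code of your own. Each camera call takes 0.05 s, during which the arm holds its last target. There are 200 camera calls.

## Task

Push the filled mould board all the way in along the press's guides, up against the end stop, so that it swings the roller arm of the limit switch aside and trips it. Then screw the press down with the black ball knob, clockwise, until it is tight and the platen bears firmly on the board. Leave the other things on the table where they are.

Things in the scene. Friction and masses are not known exactly. Their poses are not given: they have to be found in the camera images.
- press: Fixed green setting press, 530 x 200 mm. Origin on the table, under the knob's spindle. Its +x: the feed direction, towards end stop and fan box; +y: left of the feed; z up. Bed 32 mm above the table, x -255 to 275 mm. Two guide rails, 118 mm apart, 14 mm high, x -148 to 85. Fan box x 137 to 263, 162 mm high. Limit switch beside the -y rail at x 45, top 68 mm above the table.
- bridge (a point): Middle of the top of the green bridge across the press, 120 mm above the table, under the ball knob; the bridge is 40 mm long (press x) and 200 mm wide (press y). The steel boss in its middle is 9 mm higher and 36 mm wide; the vertical spindle rises through it.
- board: Loose wooden mould board full of set candy strips, 190 mm long (its x, along the press's x), 110 mm wide, 28 mm high, about 0.5 kg, flat on the bed between the rails. Origin: centre of its underside. Its rear end face, 95 mm from the origin on the press's -x side, is free to be pushed; behind it the bed is bare. At the start it lies 60 to 110 mm short of fully home.
- home (a point): Point on the press bed where the board's origin lies when the board is fully home, its front face against the end stop (a steel block 22 mm high, face 95 mm farther along the feed). Its x, y, z axes are the press's.
- roller_arm (a joint): Angle (rad) of the limit switch's 50 mm roller arm. 0: at rest, lying across the -y rail with its black 22 mm roller in the board's path. The board's front corner swings it along the feed, then the roller rides on the board's side. Light return spring, about 1 N at the roller. The switch trips above 0.4; a board fully home holds it at 0.5 to 0.85.
- ball (a point): Centre of the ball knob: smooth slippery black ball, 50 mm diameter, on the press's upright spindle, 183 to 188 mm above the table at the start. Clockwise from above lowers ball and platen together, 2.55 mm per rad. Takes 0.14 N m while free, 0.27 N m when tight. Fingers slip unless the pads close across its widest part, level with its centre. It does not turn back by itself.
- platen: Aluminium pressing plate under the bridge, 130 mm (press x) by 80 mm, 10 mm thick, on a rubber cushion (1 mm per 12 N). Origin: centre of its underside, 4 to 9 mm above the board's top at the start (board's top: 60 mm above the table). Firm on the board after 2 to 4 rad of knob in all; solid stop 1.6 rad after first touch. Running the knob up to that stop is right and harms nothing.
- spare_board: An empty mould board of the same size lying on the table away from the press; origin at the centre of its underside. Leave it.
- jar: Closed glass jar, 74 mm diameter, 85 mm high, standing beside the press; origin under its centre. Leave it.
- tin: Tin can, 66 mm diameter, 110 mm high, standing beside the press; origin under its centre. Leave it.
- scraper: Spatula about 200 mm long lying along its x on the table on the robot's side of the press. Leave it.
- oil_brush: Brush about 180 mm long lying along its x on the table, to the right of the press. Leave it.
- bowl: Red plastic bowl, 150 mm diameter, 65 mm high, at the right of the table; origin under its centre. Leave it.
Not all that is in view belongs to the job. Leave any green or red look-alike of the board alone.

How it is judged:
By the outcome, as a careful person would: the job done as asked, in the order asked, and still so for the second after the job is handed in, with the robot touching nothing.
It also fails if it takes over 67 s, if anything falls off the work surface, if the arm or the gripper's body presses on something with over 40 N, if the wrist force passes 120 N, or if a joint passes its speed limit or range.

## Working session

There is one attempt and no reset: what is moved stays moved. The work goes in short steps, Python scripts to look and compute and a shell command to move; the robot and the scene stay as the last step left them, time stands still between calls to the robot, and variables do not carry over. Pictures are saved under pics/ and viewed, about 8 in all and at most 12, crops included, and the job is handed in when it is done.

```bash
mkdir -p pics; cat > h.py <<'E'
import numpy as np,cv2
from cell import bot,read_camera
def snap(n,f):
    c=read_camera(n); np.savez('pics/'+f+'.npz',**{k:np.array(v) for k,v in c.items()})
    cv2.imwrite('pics/'+f+'.png',c['color'][...,::-1]); return c
def ray(c,u,v):
    K=np.array(c['mtx']);E=np.array(c['extrinsics']);d=E[:3,:3]@np.linalg.solve(K,[u,v,1]);return E[:3,3],d
def at(c,u,v,z):
    o,d=ray(c,u,v);return o+d*(z-o[2])/d[2]
def px(c,p):
    K=np.array(c['mtx']);E=np.linalg.inv(np.array(c['extrinsics']));q=K@(E[:3,:3]@p+E[:3,3]);return q[:2]/q[2]
E
python3 - <<'E'
from h import *
a=snap('scene','s0');b=snap('side','d0')
for c in(a,b): print(np.round(c['extrinsics'],2).tolist(),np.round(c['mtx'],1).tolist())
cv2.imwrite('pics/both.png',cv2.resize(np.hstack([a['color'],b['color']])[...,::-1],None,fx=.78,fy=.78))
big=cv2.resize(a['color'],(800,600),interpolation=2)[...,::-1];cv2.imwrite('pics/s0b.png',big)
big=cv2.resize(b['color'],(800,600),interpolation=2)[...,::-1];cv2.imwrite('pics/d0b.png',big)
print(bot.observe())
E
```

```text
[[-0.19, 0.72, -0.66, 1245.95], [0.98, 0.13, -0.15, 142.01], [-0.02, -0.68, -0.73, 935.3], [0.0, 0.0, 0.0, 1.0]] [[382.7, 0.0, 260.5], [0.0, 382.7, 189.2], [0.0, 0.0, 1.0]]
[[0.7, -0.45, 0.56, -170.85], [-0.71, -0.41, 0.57, -723.27], [-0.02, -0.8, -0.61, 871.16], [0.0, 0.0, 0.0, 1.0]] [[384.5, 0.0, 254.8], [0.0, 384.5, 192.2], [0.0, 0.0, 1.0]]
{'time': 0.1, 'qpos': array([ 1.13641953e+00,  2.59137366e-01,  2.08162465e-02,  1.33373280e+00,
       -2.78459252e-05,  1.41815300e+00]), 'joint_vel': array([-0.00162368, -0.00274911,  0.00145288, -0.00041896, -0.00039327,
       -0.00076327]), 'joint_torque': array([ 5.01349699e-03, -5.56696808e+01,  3.45071411e+01,  1.16869321e-02,
       -1.39681865e-04, -2.17584329e-05]), 'tcp_pos': array([152.8298765 , 528.05345567, 230.71741483]), 'orientation': array([-1.68592313e-04,  1.40401282e-01,  9.90094483e-01, -6.05934477e-04]), 'contact_force': array([ 0.16003987, -0.33226108,  0.01580616]), 'ft_torque': array([ 0.01444583, -0.06982574,  0.02788219]), 'opening': 85.4357207483749}
```

View pics/s0b.png

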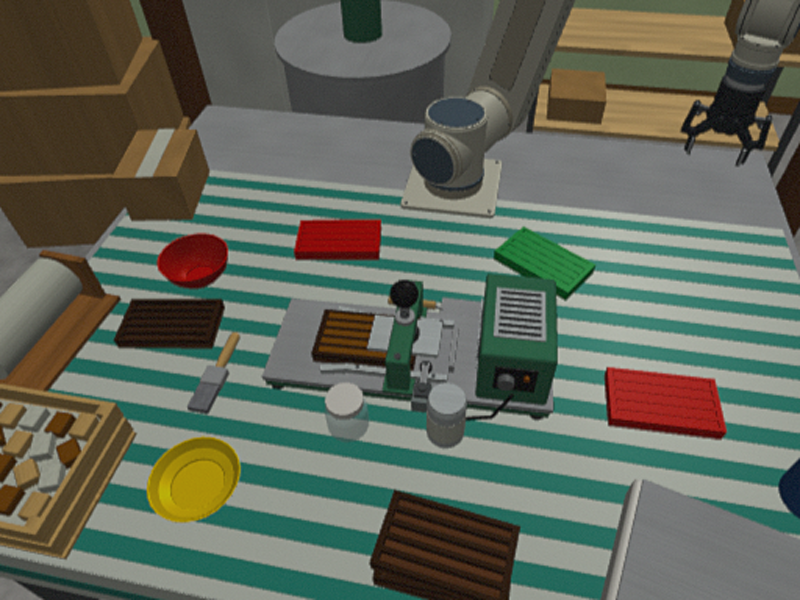

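View pics/d0b.png

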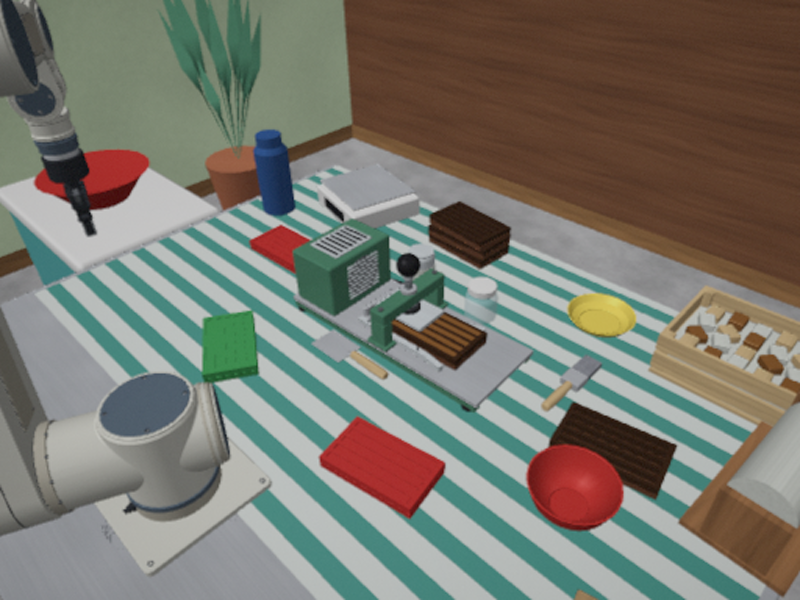

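The scene view shows the ball at (404,293), the board at (315–390, 310–365), and the bed's left end corners at (267,382) and (290,299). In the side view the ball is at (408,266) and the bed end corners are at (470,402) and (531,354). The feed runs roughly along world +y.

```bash
python3 - <<'E'
from h import *
a=dict(np.load('pics/s0.npz'));b=dict(np.load('pics/d0.npz'))
s=.64
def tri(p,q):
    (o1,d1),(o2,d2)=ray(a,p[0]*s,p[1]*s),ray(b,q[0]*s,q[1]*s)
    t=np.linalg.lstsq(np.c_[d1,-d2],o2-o1,rcond=None)[0]
    x,y=o1+d1*t[0],o2+d2*t[1];return (x+y)/2,np.linalg.norm(x-y)
print('ball',tri((404,293),(408,266)))
for n,c,pts in(('s',a,[(267,379),(290,299),(552,405)]),('d',b,[(470,402),(531,354),(297,298)])):
    for p in pts: print(n,p,at(c,p[0]*s,p[1]*s,32).round(1))
# enlarged crops
A=cv2.resize(a['color'][175:275,160:370],None,fx=3.8,fy=3.8,interpolation=2)[...,::-1]
cv2.imwrite('pics/c1.png',A)
E
```

```text
ball (array([560.73867209, -12.88426078, 183.11343822]), np.float64(0.16490074465873863))
s (267, 379) [ 678.4 -249.4   32. ]
s (290, 299) [ 480.5 -272.    32. ]
s (552, 405) [641.1 263.7  32. ]
d (470, 402) [ 469.7 -257.9   32. ]
d (531, 354) [ 658.5 -265.1   32. ]
d (297, 298) [450.1 242.6  32. ]
```

View pics/c1.png

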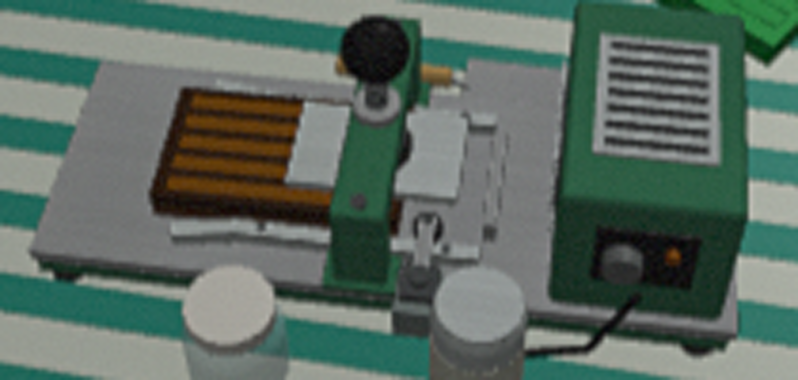

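The crop shows bed corners at (103,62), (35,250) and (735,325), the board's top rear corners at (183,90) and (152,197), and the end stop at about (492,190).

```bash
python3 - <<'E'
from h import *
a=dict(np.load('pics/s0.npz'))
P=lambda x,y,z: at(a,160+x/3.8,175+y/3.8,z)
c=[P(103,62,32),P(35,250,32),P(735,325,32)]
print(np.round(c,1))
e=c[2]-c[1];print('yaw feed',np.arctan2(e[1],e[0]),np.linalg.norm(e),np.linalg.norm(c[0]-c[1]))
w=c[0]-c[1];print('yaw from end',np.arctan2(w[1],w[0])-np.pi/2)
r=[P(183,90,60),P(152,197,60)];w=r[0]-r[1];print('board',np.round(r,1),np.linalg.norm(w),np.arctan2(w[1],w[0])-np.pi/2)
for y in(1.55,1.6,1.65,1.5):
    f=np.array([np.cos(y),np.sin(y)]);l=np.array([-f[1],f[0]]);o=np.array([560.7,-12.9])
    print(y,[np.round([(q[:2]-o)@f,(q[:2]-o)@l],1) for q in c+r])
E
```

```text
[[ 479.5 -267.3   32. ]
 [ 673.4 -256.3   32. ]
 [ 645.3  264.2   32. ]]
yaw feed 1.6247352490693696 521.22515070962 194.19046829713676
yaw from end -4.655803230597062
board [[ 521.3 -181.    60. ]
 [ 629.2 -173.6   60. ]] 108.14572063083868 -4.643710182801852
1.55 [array([-256. ,   75.9]), array([-241. , -117.7]), array([278.8, -78.8]), array([-168.9,   35.9]), array([-159.2,  -71.8])]
1.6 [array([-251.9,   88.6]), array([-246.6, -105.5]), array([274.5, -92.6]), array([-166.9,   44.3]), array([-162.6,  -63.7])]
1.65 [array([-247.2,  101.1]), array([-251.5,  -93.1]), array([ 269.5, -106.3]), array([-164.5,   52.6]), array([-165.6,  -55.5])]
1.5 [array([-259.5,   63. ]), array([-234.8, -129.6]), array([282.4, -64.8]), array([-170.5,   27.4]), array([-155.5,  -79.7])]
```

```bash
R='python3 -m creep'
python3 -m creep '[{"xyz":[0,0,0],"dr":[0,0,0.14],"hand":40},{"xyz":[0,0,0],"dr":[0,0,0.14],"hand":40},{"xyz":[0,0,0],"dr":[0,0,0.14],"hand":40},{"xyz":[0,0,0],"dr":[0,0,0.14],"hand":40},{"xyz":[0,0,0],"dr":[0,0,0.14],"hand":40}]'
python3 -m creep '[{"xyz":[0,0,0],"dr":[0,0,0.14],"hand":40},{"xyz":[0,0,0],"dr":[0,0,0.14],"hand":40},{"xyz":[0,0,0],"dr":[0,0,0.14],"hand":40},{"xyz":[0,0,0],"dr":[0,0,0.14],"hand":40},{"xyz":[0,0,0],"dr":[0,0,0],"hand":40}]'
cat > w.py <<'E'
from h import *
from scipy.spatial.transform import Rotation as Ro
import sys
s=bot.observe();o=s['orientation'];M=Ro.from_quat([*o[1:],o[0]]).as_matrix()
t=np.array([float(v) for v in sys.argv[1:4]]) if len(sys.argv)>3 else s['tcp_pos']
print('t',s['time'],'tcp',s['tcp_pos'].round(1),'phi',np.arctan2(M[1,0],M[0,0]).round(3),'toolz',M[:,2].round(3),'q',s['qpos'].round(2),'F',s['contact_force'].round(1),'M',s['ft_torque'].round(2),'open',round(s['opening'],1))
f=np.array([np.cos(1.635),np.sin(1.635)]);d=s['tcp_pos'][:2]-np.array([560.7,-12.9]);print('press xy',(d@f).round(1),(d@[-f[1],f[0]]).round(1))
print('shift to target in tool axes',(M.T@(t-s['tcp_pos'])).round(1))
E
python3 w.py 574 -222 231
```

```text
time: 0.6
tcp_pos: [152.5, 527.3, 228.7]
orientation: [0.0, 0.482, 0.876, -0.003]
contact_force: [-0.4, 0.4, -0.2]
opening: 39.8
time: 1.1
tcp_pos: [152.1, 526.5, 226.8]
orientation: [0.002, 0.715, 0.699, -0.005]
contact_force: [0.6, -0.4, 0.0]
opening: 40.1
t 1.1 tcp [152.1 526.5 226.8] phi 1.549 toolz [-0.004 -0.009 -1.   ] q [1.14 0.26 0.02 1.33 0.   2.73] F [ 0.6 -0.4  0. ] M [0.   0.02 0.01] open 40.1
press xy 564.5 373.2
shift to target in tool axes [-7.392e+02  4.379e+02  6.000e-01]
```

```bash
python3 -m creep '[{"xyz":[-37,22,-2],"dr":[0,0,0],"hand":40},{"xyz":[-37,22,-2],"dr":[0,0,0],"hand":40},{"xyz":[-37,22,-2],"dr":[0,0,0],"hand":40},{"xyz":[-37,22,-2],"dr":[0,0,0],"hand":40},{"xyz":[-37,22,-2],"dr":[0,0,0],"hand":40}]'
python3 -m creep '[{"xyz":[-37,22,-1],"dr":[0,0,0],"hand":40},{"xyz":[-37,22,-1],"dr":[0,0,0],"hand":40},{"xyz":[-37,22,-1],"dr":[0,0,0],"hand":40},{"xyz":[-37,22,-1],"dr":[0,0,0],"hand":40},{"xyz":[-37,22,-1],"dr":[0,0,0],"hand":40}]'
python3 w.py 574 -222 231
```

```text
time: 1.6
tcp_pos: [260.4, 337.7, 235.6]
orientation: [0.002, 0.703, 0.711, -0.006]
contact_force: [0.7, 0.8, 0.1]
opening: 40.0
time: 2.1
tcp_pos: [376.3, 146.9, 242.6]
orientation: [0.002, 0.694, 0.72, -0.005]
contact_force: [1.1, 0.2, -0.3]
opening: 39.8
t 2.1 tcp [376.3 146.9 242.6] phi 1.607 toolz [-0.005 -0.011 -1.   ] q [ 0.17  0.01 -0.25  1.32 -0.01  1.71] F [ 1.1  0.2 -0.3] M [ 0.04 -0.06 -0.01] open 39.8
press xy 171.3 173.8
shift to target in tool axes [-375.7  184.2   14.7]
```

```bash
python3 -m creep '[{"xyz":[-40,16,0],"dr":[0,0,0],"hand":40},{"xyz":[-40,16,0],"dr":[0,0,0],"hand":40},{"xyz":[-40,16,0],"dr":[0,0,0],"hand":40},{"xyz":[-40,20,0],"dr":[0,0,0],"hand":40},{"xyz":[-40,22,0],"dr":[0,0,0],"hand":40}]'
python3 -m creep '[{"xyz":[-40,22,0],"dr":[0,0,0],"hand":40},{"xyz":[-40,22,0],"dr":[0,0,0],"hand":40},{"xyz":[-40,22,0],"dr":[0,0,0],"hand":40},{"xyz":[-30,16,0],"dr":[0,0,0],"hand":40},{"xyz":[0,0,0],"dr":[0,0,0],"hand":40}]'
python3 w.py 574 -222 150
```

```text
time: 2.6
tcp_pos: [477.4, -57.9, 244.7]
orientation: [0.002, 0.686, 0.728, -0.005]
contact_force: [0.2, 0.1, 0.1]
opening: 39.9
time: 3.1
tcp_pos: [573.1, -214.3, 243.1]
orientation: [0.001, 0.679, 0.734, -0.005]
contact_force: [-1.9, 0.1, -1.6]
opening: 39.9
t 3.1 tcp [ 573.1 -214.3  243.1] phi 1.65 toolz [-0.005 -0.01  -1.   ] q [-0.49  0.36  0.21  1.41 -0.01  1.  ] F [-1.9  0.1 -1.6] M [0.03 0.04 0.04] open 39.9
press xy -201.7 0.6
shift to target in tool axes [-6.9  0.9 93.1]
```

```bash
python3 -m creep '[{"xyz":[-3,0,40],"dr":[0,0,0],"hand":40},{"xyz":[-3,0,40],"dr":[0,0,0],"hand":40},{"xyz":[-1,0,40],"dr":[0,0,0],"hand":40},{"xyz":[0,0,30],"dr":[0,0,0],"hand":40},{"xyz":[0,0,0],"dr":[0,0,0],"hand":40}]'
python3 w.py 574 -217 46
python3 - <<'E'
from h import *
a=dict(np.load('pics/s0.npz'))
f=np.array([np.cos(1.635),np.sin(1.635)]);o=np.array([560.7,-12.9])
for x,y,z in((488,190,54),(497,190,54),(492,235,54),(500,130,54),(428,228,58)):
    q=at(a,160+x/3.8,175+y/3.8,z)[:2]-o;print(x,y,(q@f).round(1),(q@[-f[1],f[0]]).round(1))
c=snap('side','d1');cv2.imwrite('pics/d1c.png',cv2.resize(c['color'][120:280,160:380],None,fx=3.6,fy=3.6,interpolation=2)[...,::-1])
E
```

```text
time: 3.6
tcp_pos: [572.3, -222.6, 88.1]
orientation: [0.001, 0.672, 0.741, -0.005]
contact_force: [-1.1, 0.3, 0.3]
opening: 39.7
t 3.6 tcp [ 572.3 -222.6   88.1] phi 1.668 toolz [-0.005 -0.009 -1.   ] q [-0.5   0.44 -0.08  1.05 -0.01  0.97] F [-1.1  0.3  0.3] M [0.04 0.07 0.03] open 39.7
press xy -210.0 1.9
shift to target in tool axes [ 5.8  2.5 42. ]
488 190 86.1 -18.0
497 190 92.9 -17.2
492 235 92.4 -59.3
500 130 90.7 42.0
428 228 45.0 -61.3
```

View pics/d1c.png

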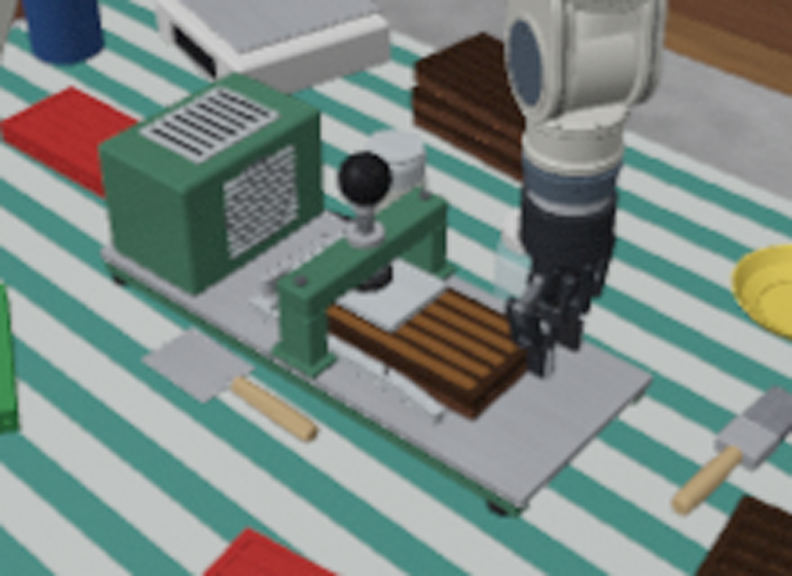

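The side view shows the gripper at (545,350) behind the board's rear face at (500,380). The end stop face is at about press x 88, so I expect the rear face to finish at about −102.

```bash
python3 -m creep '[{"xyz":[0,2,22],"dr":[0,0,0.03],"hand":40},{"xyz":[0,0,20],"dr":[0,0,0],"hand":40},{"xyz":[8,0,0],"dr":[0,0,0],"hand":40},{"xyz":[10,0,0],"dr":[0,0,0],"hand":40},{"xyz":[4,0,0],"dr":[0,0,0],"hand":40}]'
python3 w.py 567 -120 45
python3 -m creep '[{"xyz":[5,0,0],"dr":[0,0,0],"hand":40},{"xyz":[5,0,0],"dr":[0,0,0],"hand":40},{"xyz":[5,0,0],"dr":[0,0,0],"hand":40},{"xyz":[5,0,0],"dr":[0,0,0],"hand":40},{"xyz":[5,0,0],"dr":[0,0,0],"hand":40}]'
python3 w.py 567 -120 45
```

```text
time: 4.15
tcp_pos: [577.7, -200.8, 57.7]
orientation: [0.009, 0.68, 0.733, -0.003]
contact_force: [0.3, -0.9, -0.3]
opening: 39.8
t 4.15 tcp [ 577.7 -200.8   57.7] phi 1.645 toolz [ 0.009 -0.016 -1.   ] q [-0.47  0.45 -0.15  0.96 -0.01  1.03] F [ 0.3 -0.9 -0.3] M [ 0.01  0.02 -0.01] open 39.8
press xy -188.6 -4.9
shift to target in tool axes [81.6 -4.8 11.3]
time: 4.65
tcp_pos: [577.2, -173.4, 61.4]
orientation: [0.011, 0.68, 0.733, -0.002]
contact_force: [0.3, 0.1, 0.3]
opening: 39.9
t 4.65 tcp [ 577.2 -173.4   61.4] phi 1.647 toolz [ 0.014 -0.018 -1.   ] q [-0.43  0.43 -0.17  0.95 -0.01  1.07] F [0.3 0.1 0.3] M [ 0.01 -0.02 -0.  ] open 39.9
press xy -161.2 -6.2
shift to target in tool axes [54.3 -6.3 15.2]
```

The tip drifted up and passed over the rear edge, with no contact force. I'll back off and go lower.

```bash
python3 -m creep '[{"xyz":[-15,-1,-2],"dr":[0,0,0],"hand":40},{"xyz":[-20,-1,0],"dr":[0,0,0],"hand":40},{"xyz":[-10,-1,5],"dr":[0.01,-0.015,0],"hand":40},{"xyz":[0,-1,8],"dr":[0,0,0],"hand":40},{"xyz":[0,0,3],"dr":[0,0,0],"hand":40}]'
python3 w.py 567 -120 43
```

```text
time: 5.15
tcp_pos: [576.7, -223.3, 47.0]
orientation: [0.014, 0.68, 0.733, -0.012]
contact_force: [-0.3, -0.5, 0.2]
opening: 40.4
t 5.15 tcp [ 576.7 -223.3   47. ] phi 1.646 toolz [ 0.004 -0.036 -0.999] q [-0.49  0.47 -0.15  0.93 -0.03  1.  ] F [-0.3 -0.5  0.2] M [ 0.07  0.01 -0.05] open 40.4
press xy -211.0 -2.4
shift to target in tool axes [103.8  -1.9   0.3]
```

```bash
python3 -m creep '[{"xyz":[3,-0.5,3],"dr":[0,0.04,0.005],"hand":40},{"xyz":[5,0,1],"dr":[0,0,0],"hand":40},{"xyz":[5,0,1],"dr":[0,0,0],"hand":40},{"xyz":[4,0,1],"dr":[0,0,0],"hand":40},{"xyz":[4,0,1],"dr":[0,0,0],"hand":40}]'
python3 w.py 567 -120 43
```

```text
time: 5.65
tcp_pos: [573.4, -200.5, 37.4]
orientation: [-0.002, 0.682, 0.731, 0.001]
contact_force: [0.3, 0.3, 1.0]
opening: 39.7
t 5.65 tcp [ 573.4 -200.5   37.4] phi 1.64 toolz [-0.002  0.005 -1.   ] q [-0.48  0.47 -0.17  0.93  0.    1.03] F [0.3 0.3 1. ] M [-0.02 -0.01 -0.04] open 39.7
press xy -188.1 -0.6
shift to target in tool axes [80.8 -0.8 -5.2]
```

```bash
python3 -m creep '[{"xyz":[5,0,-2],"dr":[0,0,0],"hand":40},{"xyz":[5,0,-1],"dr":[0,0,0],"hand":40},{"xyz":[5,0,0],"dr":[0,0,0],"hand":40},{"xyz":[5,0,0],"dr":[0,0,0],"hand":40},{"xyz":[5,0,0],"dr":[0,0,0],"hand":40}]'
python3 w.py 567 -120 43
```

```text
time: 6.15
tcp_pos: [572.0, -173.5, 41.4]
orientation: [-0.001, 0.682, 0.731, 0.001]
contact_force: [0.8, -2.6, -2.4]
opening: 40.3
t 6.15 tcp [ 572.  -173.5   41.4] phi 1.641 toolz [-0.     0.002 -1.   ] q [-0.44  0.45 -0.19  0.93  0.    1.07] F [ 0.8 -2.6 -2.4] M [-0.62 -0.12 -0.05] open 40.3
press xy -161.0 -1.0
shift to target in tool axes [53.7 -1.3 -1.5]
```

```bash
python3 -m creep '[{"xyz":[5,0,0],"dr":[0,0,0],"hand":40},{"xyz":[5,0,0],"dr":[0,0,0],"hand":40},{"xyz":[5,0,0],"dr":[0,0,0],"hand":40},{"xyz":[5,0,0],"dr":[0,0,0],"hand":40},{"xyz":[5,0,0],"dr":[0,0,0],"hand":40}]'
python3 w.py 567 -120 43
```

```text
time: 6.65
tcp_pos: [570.2, -147.1, 41.4]
orientation: [-0.0, 0.682, 0.731, 0.0]
contact_force: [0.7, -2.2, -0.9]
opening: 39.7
t 6.65 tcp [ 570.2 -147.1   41.4] phi 1.64 toolz [-0.     0.001 -1.   ] q [-0.4   0.44 -0.21  0.92  0.    1.11] F [ 0.7 -2.2 -0.9] M [-0.67 -0.14 -0.08] open 39.7
press xy -134.6 -0.8
shift to target in tool axes [27.3 -1.3 -1.6]
```

```bash
python3 -m creep '[{"xyz":[4,0,0],"dr":[0,0,0],"hand":40},{"xyz":[4,0,0],"dr":[0,0,0],"hand":40},{"xyz":[3,0,0],"dr":[0,0,0],"hand":40},{"xyz":[3,0,0],"dr":[0,0,0],"hand":40},{"xyz":[3,0,0],"dr":[0,0,0],"hand":40}]'
python3 w.py 567 -120 43
```

```text
time: 7.15
tcp_pos: [568.9, -128.5, 41.3]
orientation: [-0.0, 0.682, 0.731, 0.0]
contact_force: [0.2, -3.2, -2.7]
opening: 40.2
t 7.15 tcp [ 568.9 -128.5   41.3] phi 1.64 toolz [-0.  0. -1.] q [-0.37  0.43 -0.23  0.91  0.    1.14] F [ 0.2 -3.2 -2.7] M [-0.64 -0.12 -0.05] open 40.2
press xy -115.9 -0.8
shift to target in tool axes [ 8.6 -1.4 -1.7]
```

```bash
python3 -m creep '[{"xyz":[3,0,0],"dr":[0,0,0],"hand":40},{"xyz":[3,0,0],"dr":[0,0,0],"hand":40},{"xyz":[2,0,0],"dr":[0,0,0],"hand":40},{"xyz":[2,0,0],"dr":[0,0,0],"hand":40}]'
python3 -m creep '[{"xyz":[2,0,0],"dr":[0,0,0],"hand":40},{"xyz":[2,0,0],"dr":[0,0,0],"hand":40}]'
python3 w.py 567 -120 43
```

```text
time: 7.55
tcp_pos: [568.7, -127.6, 42.6]
orientation: [0.007, 0.685, 0.729, -0.007]
contact_force: [-1.8, -12.6, -2.1]
opening: 40.0
time: 7.75
tcp_pos: [568.2, -127.6, 43.0]
orientation: [0.009, 0.686, 0.727, -0.01]
contact_force: [-1.4, -13.2, -1.8]
opening: 40.1
t 7.75 tcp [ 568.2 -127.6   43. ] phi 1.629 toolz [-0.001 -0.027 -1.   ] q [-0.35  0.42 -0.23  0.9  -0.03  1.16] F [ -1.4 -13.2  -1.8] M [-2.58  0.28  0.  ] open 40.1
press xy -115.0 -0.1
shift to target in tool axes [ 7.7 -0.7 -0.2]
```

```bash
python3 -m creep '[{"xyz":[4,0,0],"dr":[0,0.02,0],"hand":40},{"xyz":[4,0,0],"dr":[0,0,0],"hand":40},{"xyz":[4,0,0],"dr":[0,0,0],"hand":40}]'
python3 w.py
python3 -m creep '[{"xyz":[-4,0,0],"dr":[0,0,0],"hand":40},{"xyz":[-8,0,0],"dr":[0,0.01,0],"hand":40},{"xyz":[-20,0,0],"dr":[0,0,0],"hand":40},{"xyz":[-30,0,-10],"dr":[0,0,0],"hand":40},{"xyz":[-5,0,-40],"dr":[0,0,0],"hand":40}]'
python3 -m creep '[{"xyz":[0,0,-50],"dr":[0,0,0],"hand":60},{"xyz":[0,0,-50],"dr":[0,0,0],"hand":85},{"xyz":[0,0,-50],"dr":[0,0,0],"hand":85},{"xyz":[0,0,-35],"dr":[0,0,0],"hand":85},{"xyz":[0,0,0],"dr":[0,0,0],"hand":85}]'
python3 w.py 560.7 -12.9 245
python3 - <<'E'
from h import *
c=snap('scene','s2');cv2.imwrite('pics/s2c.png',cv2.resize(c['color'][175:275,160:370],None,fx=3.8,fy=3.8,interpolation=2)[...,::-1])
E
```

```text
time: 8.05
tcp_pos: [567.0, -127.3, 44.1]
orientation: [0.009, 0.689, 0.724, -0.012]
contact_force: [-2.9, -23.0, -1.6]
opening: 39.8
t 8.05 tcp [ 567.  -127.3   44.1] phi 1.621 toolz [-0.004 -0.03  -1.   ] q [-0.35  0.42 -0.23  0.91 -0.03  1.17] F [ -2.9 -23.   -1.6] M [-4.44  0.55  0.18] open 39.8
press xy -114.6 1.1
shift to target in tool axes [0. 0. 0.]
time: 8.55
tcp_pos: [567.9, -192.5, 92.0]
orientation: [-0.001, 0.688, 0.726, -0.008]
contact_force: [0.4, 0.2, -0.3]
opening: 39.9
time: 9.05
tcp_pos: [569.8, -191.3, 287.1]
orientation: [-0.002, 0.688, 0.725, -0.004]
contact_force: [-1.2, 0.4, 0.0]
opening: 84.7
t 9.05 tcp [ 569.8 -191.3  287.1] phi 1.624 toolz [-0.008 -0.004 -1.   ] q [-0.46  0.35  0.29  1.52 -0.01  1.06] F [-1.2  0.4  0. ] M [-0.02 -0.06  0.03] open 84.7
press xy -178.6 2.3
shift to target in tool axes [178.8   0.6  41.5]
```

View pics/s2c.png

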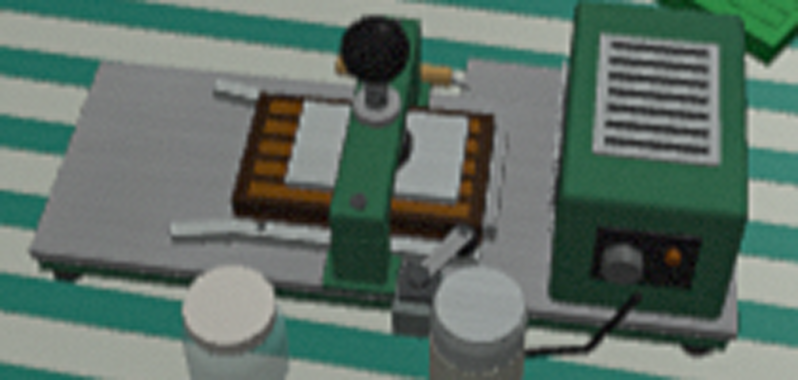

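The board is home: its front edge meets the stop at (490,180) and the roller arm has swung forward to (450,255). Next is the ball, so I'll refine its position and turn j6 back to make room for one long stroke.

```bash
python3 - <<'E'
from h import *
a=dict(np.load('pics/s2.npz'));b=dict(np.load('pics/d0.npz'))
R=[]
for c,(u,v) in((a,(258.6,187.5)),(b,(261,170))):
    g=c['color'].max(2)<60;n,l,st,ce=cv2.connectedComponentsWithStats(g.astype(np.uint8));i=l[int(v),int(u)];print(st[i],ce[i])
    s=st[i];R.append(ray(c,*(s[0]+s[2]/2-.5,s[1]+min(s[3],s[2])/2-.5)))
(o1,d1),(o2,d2)=R
t=np.linalg.lstsq(np.c_[d1,-d2],o2-o1,rcond=None)[0];x,y=o1+d1*t[0],o2+d2*t[1];print((x+y)/2,x-y,bot.grip_depth)
E
python3 -m creep '[{"xyz":[0,0,0],"dr":[0,0,-0.149],"hand":85},{"xyz":[0,0,0],"dr":[0,0,-0.149],"hand":85},{"xyz":[0,0,0],"dr":[0,0,-0.149],"hand":85},{"xyz":[0,0,0],"dr":[0,0,-0.149],"hand":85},{"xyz":[0,0,0],"dr":[0,0,-0.149],"hand":85}]'
python3 -m creep '[{"xyz":[0,0,0],"dr":[0,0,-0.149],"hand":85},{"xyz":[0,0,0],"dr":[0,0,-0.149],"hand":85},{"xyz":[0,0,0],"dr":[0,0,-0.149],"hand":85},{"xyz":[0,0,0],"dr":[0,0,-0.149],"hand":85},{"xyz":[0,0,0],"dr":[0,0,-0.149],"hand":85}]'
python3 -m creep '[{"xyz":[0,0,0],"dr":[0,0,-0.149],"hand":85},{"xyz":[0,0,0],"dr":[0,0,-0.149],"hand":85},{"xyz":[0,0,0],"dr":[0,0,-0.149],"hand":85},{"xyz":[0,0,0],"dr":[0,0,-0.149],"hand":85},{"xyz":[0,0,0],"dr":[0,0,-0.149],"hand":85}]'
python3 -m creep '[{"xyz":[0,0,0],"dr":[0,0,-0.149],"hand":85},{"xyz":[0,0,0],"dr":[0,0,-0.149],"hand":85},{"xyz":[0,0,0],"dr":[0,0,-0.149],"hand":85},{"xyz":[0,0,0],"dr":[0,0,-0.149],"hand":85},{"xyz":[0,0,0],"dr":[0,0,-0.149],"hand":85}]'
python3 w.py 560.7 -12.9 260
```

```text
[250 180  18  18 261] [258.3908046  188.04980843]
[254 163  15  14 163] [260.88957055 169.32515337]
[563.52892328 -11.34272529 183.35449852] [ 1.37312447 -2.1808646  -0.79654802] 18.700000000000003
time: 9.6
tcp_pos: [568.0, -189.3, 278.5]
orientation: [-0.009, 0.372, 0.928, -0.0]
contact_force: [-0.1, 0.9, 0.6]
opening: 85.4
time: 10.1
tcp_pos: [566.0, -187.2, 269.9]
orientation: [-0.014, 0.007, 1.0, 0.009]
contact_force: [-0.0, -0.1, 0.1]
opening: 85.3
time: 10.6
tcp_pos: [563.9, -185.0, 261.3]
orientation: [-0.013, -0.36, 0.933, 0.021]
contact_force: [-0.2, -0.1, 0.8]
opening: 85.0
time: 11.1
tcp_pos: [561.7, -182.7, 252.7]
orientation: [-0.005, -0.676, 0.736, 0.032]
contact_force: [0.7, -0.1, 0.0]
opening: 85.0
t 11.1 tcp [ 561.7 -182.7  252.7] phi -1.656 toolz [-0.05   0.04  -0.998] q [-0.46  0.37  0.23  1.5   0.01 -1.95] F [ 0.7 -0.1  0. ] M [-0.05 -0.02 -0.02] open 85.0
press xy -169.5 9.9
shift to target in tool axes [-169.2   15.5   -0.3]
```

```bash
cat >> w.py <<'E'
z=M.T@np.array([0,0,-1.]);print('level dr x,y',round(-z[1],3),round(z[0],3))
E
python3 -m creep '[{"xyz":[-28,3,-4],"dr":[0.053,0.036,0],"hand":85},{"xyz":[-34,3,-2],"dr":[0,0,0],"hand":85},{"xyz":[-34,3,-2],"dr":[0,0,0],"hand":85},{"xyz":[-34,3,-2],"dr":[0,0,0],"hand":85},{"xyz":[-30,3,-2],"dr":[0,0,0],"hand":85}]'
python3 w.py 562 -12 260
python3 -m creep '[{"xyz":[0,0,-1],"dr":[0,0,0],"hand":85},{"xyz":[0,0,0],"dr":[0,0,0],"hand":85}]'
python3 w.py 562 -12 260
python3 - <<'E'
from h import *
s=bot.observe();print(s['tcp_pos'],s['orientation'])
c=snap('wrist','w1');print(np.round(c['mtx'],1).tolist(),np.round(c['T_tool_cam'],3).tolist())
E
```

```text
time: 11.6
tcp_pos: [557.0, -19.3, 256.7]
orientation: [-0.002, -0.677, 0.736, 0.007]
contact_force: [0.6, -0.0, -0.3]
opening: 85.3
t 11.6 tcp [557.  -19.3 256.7] phi -1.653 toolz [-0.012  0.009 -1.   ] q [-0.19  0.27  0.11  1.42  0.01 -1.68] F [ 0.6 -0.  -0.3] M [ 0.01 -0.06  0.06] open 85.3
press xy -6.2 4.1
shift to target in tool axes [-7.7 -4.4 -3.3]
level dr x,y 0.013 0.008
time: 11.8
tcp_pos: [555.7, -15.3, 255.7]
orientation: [-0.002, -0.679, 0.734, 0.01]
contact_force: [-0.5, 0.9, -0.5]
opening: 84.9
t 11.8 tcp [555.7 -15.3 255.7] phi -1.648 toolz [-0.016  0.012 -1.   ] q [-0.18  0.27  0.11  1.42  0.01 -1.68] F [-0.5  0.9 -0.5] M [-0.01 -0.01  0.01] open 84.9
press xy -2.0 5.2
shift to target in tool axes [-3.8 -6.  -4.4]
level dr x,y 0.017 0.01
[555.67668115 -15.25130765 255.66571854] [-0.00201033 -0.67938279  0.73371694  0.00971777]
[[297.3, 0.0, 257.5], [0.0, 297.3, 191.1], [0.0, 0.0, 1.0]] [[0.0, -0.953, -0.303, 77.036], [1.0, -0.0, 0.002, -0.455], [-0.002, -0.303, 0.953, -142.882], [0.0, 0.0, 0.0, 1.0]]
```

View pics/w1.png

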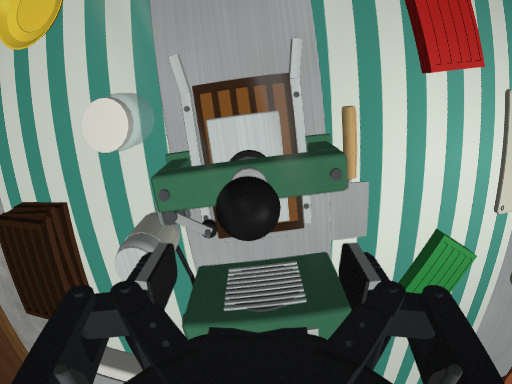

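The wrist view shows the ball at (248,208), about 64 px wide, with the roller at (210,228) riding beside the board's front part.

```bash
python3 - <<'E'
from h import *
from scipy.spatial.transform import Rotation as Ro
c=dict(np.load('pics/w1.npz'));K=c['mtx'];T=c['T_tool_cam']
M=Ro.from_quat([-0.67938279,0.73371694,0.00971777,-0.00201033]).as_matrix();p=np.array([555.677,-15.251,255.666])
g=(c['color'].max(2)<40).astype(np.uint8);_,l,st,ce=cv2.connectedComponentsWithStats(g);i=l[208,248];print(st[i],ce[i])
for u,v in((248,208),tuple(ce[i])):
    q=np.array([u-K[0,2],v-K[1,2]])/K[0,0];r=np.linalg.norm(q);d=np.r_[q/r*np.sin(r),np.cos(r)]
    D=M@T[:3,:3]@d;o=M@T[:3,3]+p;
    for z in(183.5,186):print((o+D*(z-o[2])/D[2]).round(1),'ang radius->',25/np.sin(32/297.3),np.linalg.norm(D*(z-o[2])/D[2]))
E
```

```text
[ 215  177   65   64 3165] [247.07582938 208.15955766]
[562.4  -9.9 183.5] ang radius-> 232.71471269158317 230.24017939465577
[562.2 -10.9 186. ] ang radius-> 232.71471269158317 227.55324358153993
[563.1  -9.9 183.5] ang radius-> 232.71471269158317 230.29895165277264
[563.  -10.8 186. ] ang radius-> 232.71471269158317 227.61132995900135
```

```bash
python3 -m creep '[{"xyz":[-3,-6,-1],"dr":[0.017,0.01,0],"hand":85},{"xyz":[-1,-1.5,-1],"dr":[0,0,0],"hand":85}]'
python3 w.py 562.5 -11 161
python3 -m creep '[{"xyz":[0,-0.5,20],"dr":[0,0,0],"hand":85},{"xyz":[0,-0.5,20],"dr":[0,0,0],"hand":85}]'
python3 w.py 562.5 -11 161
```

```text
time: 12.05
tcp_pos: [563.8, -13.5, 256.4]
orientation: [-0.0, -0.678, 0.735, 0.0]
contact_force: [-0.6, -0.5, -0.3]
opening: 84.8
t 12.05 tcp [563.8 -13.5 256.4] phi -1.65 toolz [-0.001  0.    -1.   ] q [-0.17  0.28  0.11  1.41 -0.   -1.66] F [-0.6 -0.5 -0.3] M [ 0.   -0.03  0.01] open 84.8
press xy -0.7 -3.0
shift to target in tool axes [-2.3  1.4 95.4]
level dr x,y 0.001 0.0
time: 12.25
tcp_pos: [566.7, -15.0, 217.7]
orientation: [0.001, -0.678, 0.735, -0.002]
contact_force: [0.0, -0.9, 0.3]
opening: 85.0
t 12.25 tcp [566.7 -15.  217.7] phi -1.652 toolz [ 0.004 -0.001 -1.   ] q [-0.17  0.29  0.03  1.31 -0.   -1.66] F [ 0.  -0.9  0.3] M [-0.04 -0.02 -0.01] open 85.0
press xy -2.5 -5.8
shift to target in tool axes [-3.7  4.7 56.7]
level dr x,y -0.005 -0.001
```

```bash
python3 -m creep '[{"xyz":[-3.5,4.5,2],"dr":[-0.004,0,0],"hand":85},{"xyz":[0,0,15],"dr":[0,0,0],"hand":85},{"xyz":[0,0.5,15],"dr":[0,0,0],"hand":85}]'
python3 w.py 562.5 -11 161
```

```text
time: 12.55
tcp_pos: [561.8, -12.2, 185.0]
orientation: [-0.0, -0.677, 0.736, 0.0]
contact_force: [-0.2, -0.2, 0.1]
opening: 85.2
t 12.55 tcp [561.8 -12.2 185. ] phi -1.655 toolz [-0. -0. -1.] q [-0.17  0.3  -0.04  1.23 -0.   -1.66] F [-0.2 -0.2  0.1] M [-0.01 -0.02 -0.03] open 85.2
press xy 0.7 -1.1
shift to target in tool axes [-1.2 -0.6 24. ]
level dr x,y 0.0 -0.0
```

```bash
python3 -m creep '[{"xyz":[-1,-0.5,12],"dr":[0,0,0],"hand":85},{"xyz":[0,0,10],"dr":[0,0,0],"hand":85},{"xyz":[0,0,0],"dr":[0,0,0],"hand":85}]'
python3 w.py 562.5 -11 161
```

```text
time: 12.85
tcp_pos: [562.0, -11.6, 161.8]
orientation: [-0.001, -0.676, 0.736, 0.001]
contact_force: [1.0, 0.0, -0.3]
opening: 85.1
t 12.85 tcp [562.  -11.6 161.8] phi -1.656 toolz [-0.002 -0.    -1.   ] q [-0.17  0.31 -0.09  1.18 -0.   -1.66] F [ 1.   0.  -0.3] M [-0.02  0.03  0.05] open 85.1
press xy 1.3 -1.3
shift to target in tool axes [-0.6 -0.5  0.8]
level dr x,y 0.002 -0.0
```

Spot on. Now close the gripper.

```bash
python3 -m creep '[{"xyz":[0,0,0],"dr":[0,0,0],"hand":60},{"xyz":[0,0,0],"dr":[0,0,0],"hand":54}]'
python3 w.py 562.5 -11 161
python3 -m creep '[{"xyz":[0,0,0],"dr":[0,0,0],"hand":40},{"xyz":[0,0,0],"dr":[0,0,0],"hand":40}]'
python3 w.py 562.5 -11 161
```

```text
time: 13.05
tcp_pos: [562.4, -11.7, 162.7]
orientation: [-0.0, -0.676, 0.737, 0.0]
contact_force: [-0.7, 0.2, 0.3]
opening: 58.8
t 13.05 tcp [562.4 -11.7 162.7] phi -1.656 toolz [-0.001 -0.    -1.   ] q [-0.17  0.31 -0.08  1.18 -0.   -1.66] F [-0.7  0.2  0.3] M [-0.08  0.03  0.01] open 58.8
press xy 1.1 -1.7
shift to target in tool axes [-0.7 -0.1  1.7]
level dr x,y 0.001 -0.0
time: 13.25
tcp_pos: [562.4, -11.7, 163.7]
orientation: [-0.0, -0.676, 0.737, -0.0]
contact_force: [0.1, -0.4, -6.4]
opening: 47.6
t 13.25 tcp [562.4 -11.7 163.7] phi -1.656 toolz [-0.    -0.001 -1.   ] q [-0.17  0.31 -0.08  1.18 -0.   -1.66] F [ 0.1 -0.4 -6.4] M [-0.01 -0.09  0.03] open 47.6
press xy 1.1 -1.8
shift to target in tool axes [-0.7  0.   2.7]
level dr x,y 0.0 -0.001
```

```bash
python3 -m creep '[{"xyz":[0,0,0.5],"dr":[0,0,0],"hand":40},{"xyz":[0,0,0.5],"dr":[0,0,0],"hand":40}]'
python3 w.py 562.5 -11 161 
python3 -m creep '[{"xyz":[0,0,0],"dr":[0,0,0],"hand":56},{"xyz":[0,0,-4],"dr":[0,0,0],"hand":56},{"xyz":[0,0,0],"dr":[0,0,0],"hand":40},{"xyz":[0,0,0.5],"dr":[0,0,0],"hand":40},{"xyz":[0,0,0.5],"dr":[0,0,0],"hand":40}]'
python3 w.py 562.5 -11 161
```

```text
time: 13.45
tcp_pos: [562.5, -11.7, 163.5]
orientation: [-0.0, -0.676, 0.737, -0.001]
contact_force: [-2.5, -0.4, 5.3]
opening: 47.5
t 13.45 tcp [562.5 -11.7 163.5] phi -1.656 toolz [ 0.001 -0.001 -1.   ] q [-0.17  0.31 -0.08  1.18 -0.   -1.66] F [-2.5 -0.4  5.3] M [ 0.13  0.62 -0.  ] open 47.5
press xy 1.1 -1.9
shift to target in tool axes [-0.7  0.   2.5]
level dr x,y -0.001 -0.001
time: 13.95
tcp_pos: [562.6, -11.7, 168.7]
orientation: [0.001, -0.676, 0.736, -0.001]
contact_force: [-1.7, -0.3, 3.5]
opening: 47.5
t 13.95 tcp [562.6 -11.7 168.7] phi -1.656 toolz [ 0.003 -0.001 -1.   ] q [-0.17  0.3  -0.08  1.19 -0.   -1.66] F [-1.7 -0.3  3.5] M [0.04 0.36 0.05] open 47.5
press xy 1.1 -2.0
shift to target in tool axes [-0.7  0.2  7.7]
level dr x,y -0.003 -0.001
```

Pads are flat, so the opening reads the same at both heights. I'll settle at about z 164 and turn, watching the vertical force.

```bash
python3 -m creep '[{"xyz":[0,0,0],"dr":[0,0,0],"hand":56},{"xyz":[-0.5,0,5],"dr":[-0.002,0,0],"hand":56},{"xyz":[0,0,0.5],"dr":[0,0,0],"hand":40},{"xyz":[0,0,0.5],"dr":[0,0,0],"hand":40},{"xyz":[0,0,0.5],"dr":[0,0,0],"hand":40}]'
python3 w.py 562.5 -11 164
python3 -m creep '[{"xyz":[0,0,0.8],"dr":[0,0,0.1],"hand":40},{"xyz":[0,0,0.8],"dr":[0,0,0.1],"hand":40},{"xyz":[0,0,0.8],"dr":[0,0,0.1],"hand":40},{"xyz":[0,0,0.8],"dr":[0,0,0.1],"hand":40}]'
python3 w.py 562.5 -11 163
```

```text
time: 14.45
tcp_pos: [562.8, -11.2, 162.9]
orientation: [0.0, -0.676, 0.736, -0.001]
contact_force: [-3.2, -0.3, 9.4]
opening: 47.9
t 14.45 tcp [562.8 -11.2 162.9] phi -1.656 toolz [ 0.002 -0.001 -1.   ] q [-0.17  0.31 -0.09  1.18 -0.   -1.65] F [-3.2 -0.3  9.4] M [-0.    0.62 -0.  ] open 47.9
press xy 1.6 -2.2
shift to target in tool axes [-0.1  0.3 -1.1]
level dr x,y -0.002 -0.001
time: 14.85
tcp_pos: [562.7, -11.2, 161.8]
orientation: [0.001, -0.511, 0.859, -0.002]
contact_force: [-3.6, 0.1, 8.6]
opening: 47.4
t 14.85 tcp [562.7 -11.2 161.8] phi -2.068 toolz [ 0.004 -0.002 -1.   ] q [-0.17  0.31 -0.09  1.17 -0.   -1.24] F [-3.6  0.1  8.6] M [0.06 0.73 0.12] open 47.4
press xy 1.6 -2.1
shift to target in tool axes [-0.1  0.2 -1.2]
level dr x,y -0.005 -0.0
```

The knob is turning: moment 0.12 N·m, and it dropped 1.1 mm in 0.41 rad as it should. I'll continue.

```bash
python3 -m creep '[{"xyz":[0,0,0.5],"dr":[-0.004,0,0.12],"hand":40},{"xyz":[0,0,0.6],"dr":[0,0,0.12],"hand":40},{"xyz":[0,0,0.6],"dr":[0,0,0.12],"hand":40},{"xyz":[0,0,0.6],"dr":[0,0,0.12],"hand":40},{"xyz":[0,0,0.6],"dr":[0,0,0.12],"hand":40}]'
python3 w.py 562.6 -11 160.2
python3 -m creep '[{"xyz":[0,0,0.6],"dr":[0,0,0.12],"hand":40},{"xyz":[0,0,0.6],"dr":[0,0,0.12],"hand":40},{"xyz":[0,0,0.6],"dr":[0,0,0.12],"hand":40}]'
python3 w.py 562.6 -11 159
```

```text
time: 15.35
tcp_pos: [562.6, -11.2, 160.3]
orientation: [0.001, -0.223, 0.975, -0.001]
contact_force: [-1.9, 0.9, 6.3]
opening: 47.6
t 15.35 tcp [562.6 -11.2 160.3] phi -2.692 toolz [ 0.002 -0.001 -1.   ] q [-0.17  0.31 -0.09  1.17 -0.   -0.62] F [-1.9  0.9  6.3] M [-0.06  0.47  0.1 ] open 47.6
press xy 1.6 -2.0
shift to target in tool axes [-0.1  0.2  0.1]
level dr x,y -0.002 0.001
time: 15.65
tcp_pos: [562.6, -11.2, 159.3]
orientation: [0.001, -0.038, 0.999, -0.001]
contact_force: [-1.7, 0.9, 6.2]
opening: 47.6
t 15.65 tcp [562.6 -11.2 159.3] phi -3.066 toolz [ 0.003 -0.002 -1.   ] q [-0.17  0.31 -0.09  1.17 -0.   -0.24] F [-1.7  0.9  6.2] M [-0.12  0.5   0.14] open 47.6
press xy 1.6 -2.0
shift to target in tool axes [-0.   0.2  0.3]
level dr x,y -0.002 0.003
```

```bash
python3 -m creep '[{"xyz":[0,0,0.6],"dr":[0,0,0.12],"hand":40},{"xyz":[0,0,0.6],"dr":[0,0,0.12],"hand":40},{"xyz":[0,0,0.6],"dr":[0,0,0.12],"hand":40},{"xyz":[0,0,0.6],"dr":[0,0,0.12],"hand":40},{"xyz":[0,0,0.6],"dr":[0,0,0.12],"hand":40}]'
python3 w.py 562.6 -11 157.7
python3 -m creep '[{"xyz":[0,0,0.6],"dr":[0,0,0.12],"hand":40},{"xyz":[0,0,0.6],"dr":[0,0,0.12],"hand":40},{"xyz":[0,0,0.6],"dr":[0,0,0.12],"hand":40},{"xyz":[0,0,0.6],"dr":[0,0,0.12],"hand":40}]'
python3 w.py 562.6 -11 156.5
```

```text
time: 16.15
tcp_pos: [562.5, -11.2, 157.7]
orientation: [0.003, 0.271, 0.963, -0.001]
contact_force: [-1.8, 0.9, 5.3]
opening: 47.6
t 16.15 tcp [562.5 -11.2 157.7] phi 2.592 toolz [ 0.004 -0.004 -1.   ] q [-0.17  0.31 -0.1   1.16 -0.    0.38] F [-1.8  0.9  5.3] M [-0.13  0.69  0.1 ] open 47.6
press xy 1.6 -1.9
shift to target in tool axes [0.  0.2 0. ]
level dr x,y -0.001 0.006
time: 16.55
tcp_pos: [562.5, -11.2, 156.5]
orientation: [0.003, 0.501, 0.866, -0.001]
contact_force: [-1.4, 1.1, 7.7]
opening: 47.9
t 16.55 tcp [562.5 -11.2 156.5] phi 2.093 toolz [ 0.005 -0.005 -1.   ] q [-0.17  0.31 -0.1   1.15 -0.    0.88] F [-1.4  1.1  7.7] M [-0.14  0.91  0.13] open 47.9
press xy 1.6 -1.9
shift to target in tool axes [ 0.1  0.2 -0. ]
level dr x,y 0.002 0.007
```

```bash
python3 -m creep '[{"xyz":[0,0,0.6],"dr":[0.002,0.006,0.12],"hand":40},{"xyz":[0,0,0.6],"dr":[0,0,0.12],"hand":40},{"xyz":[0,0,0.6],"dr":[0,0,0.12],"hand":40},{"xyz":[0,0,0.6],"dr":[0,0,0.12],"hand":40}]'
python3 w.py 562.6 -11 155.2
python3 -m creep '[{"xyz":[0,0,0.6],"dr":[0,0,0.12],"hand":40},{"xyz":[0,0,0.6],"dr":[0,0,0.12],"hand":40},{"xyz":[0,0,0.6],"dr":[0,0,0.12],"hand":40},{"xyz":[0,0,0.6],"dr":[0,0,0.12],"hand":40}]'
python3 w.py 562.6 -11 154
```

```text
time: 16.95
tcp_pos: [562.5, -11.0, 155.2]
orientation: [0.001, 0.699, 0.715, 0.0]
contact_force: [-1.7, -0.0, 6.9]
opening: 47.9
t 16.95 tcp [562.5 -11.  155.2] phi 1.594 toolz [ 0.001 -0.001 -1.   ] q [-0.17  0.31 -0.1   1.16 -0.    1.38] F [-1.7 -0.   6.9] M [0.03 0.86 0.19] open 47.9
press xy 1.8 -1.9
shift to target in tool axes [0.  0.1 0. ]
level dr x,y 0.001 0.001
time: 17.35
tcp_pos: [562.5, -10.9, 154.0]
orientation: [0.001, 0.854, 0.52, 0.001]
contact_force: [-1.6, -0.9, 6.2]
opening: 48.2
t 17.35 tcp [562.5 -10.9 154. ] phi 1.095 toolz [ 0.002 -0.001 -1.   ] q [-0.17  0.31 -0.1   1.15 -0.    1.88] F [-1.6 -0.9  6.2] M [0.26 0.84 0.26] open 48.2
press xy 1.8 -2.0
shift to target in tool axes [-0.   0.1  0. ]
level dr x,y 0.003 0.0
```

```bash
python3 -m creep '[{"xyz":[0,0,0.6],"dr":[0,0,0.12],"hand":40},{"xyz":[0,0,0.6],"dr":[0,0,0.12],"hand":40},{"xyz":[0,0,0.6],"dr":[0,0,0.12],"hand":40}]'
python3 w.py
python3 -m creep '[{"xyz":[0,0,0.6],"dr":[0,0,0.12],"hand":40},{"xyz":[0,0,0.6],"dr":[0,0,0.12],"hand":40},{"xyz":[0,0,0.6],"dr":[0,0,0.12],"hand":40}]'
python3 w.py
```

```text
time: 17.65
tcp_pos: [562.9, -10.8, 152.9]
orientation: [0.001, 0.936, 0.352, 0.001]
contact_force: [-7.1, -4.9, 4.0]
opening: 47.9
t 17.65 tcp [562.9 -10.8 152.9] phi 0.72 toolz [ 0.003 -0.001 -1.   ] q [-0.17  0.31 -0.11  1.15 -0.    2.25] F [-7.1 -4.9  4. ] M [-0.94  1.38  0.41] open 47.9
press xy 1.9 -2.3
shift to target in tool axes [0. 0. 0.]
level dr x,y 0.003 -0.002
time: 17.95
tcp_pos: [563.5, -10.9, 152.1]
orientation: [0.002, 0.985, 0.173, 0.002]
contact_force: [-2.2, -0.3, 2.1]
opening: 47.8
t 17.95 tcp [563.5 -10.9 152.1] phi 0.348 toolz [ 0.005 -0.002 -1.   ] q [-0.17  0.31 -0.11  1.15 -0.    2.63] F [-2.2 -0.3  2.1] M [0.08 0.79 0.57] open 47.8
press xy 1.9 -2.9
shift to target in tool axes [0. 0. 0.]
level dr x,y 0.004 -0.004
```

```bash
python3 -m creep '[{"xyz":[0,0,0.3],"dr":[0,0,0.12],"hand":40},{"xyz":[0,0,0.3],"dr":[0,0,0.1],"hand":40}]'
python3 w.py
python3 -m creep '[{"xyz":[0,0,0.3],"dr":[0,0,0],"hand":58},{"xyz":[0,0,0],"dr":[0,0,0],"hand":85},{"xyz":[0,0,0],"dr":[0,0,0],"hand":85}]'
python3 w.py
```

```text
time: 18.15
tcp_pos: [563.5, -11.1, 151.7]
orientation: [0.002, 0.998, 0.06, 0.003]
contact_force: [5.4, 0.3, -0.6]
opening: 47.5
t 18.15 tcp [563.5 -11.1 151.7] phi 0.119 toolz [ 0.006 -0.003 -1.   ] q [-0.17  0.31 -0.11  1.14 -0.    2.85] F [ 5.4  0.3 -0.6] M [-0.12 -0.88  1.3 ] open 47.5
press xy 1.6 -2.9
shift to target in tool axes [0. 0. 0.]
level dr x,y 0.004 -0.005
time: 18.45
tcp_pos: [563.6, -11.0, 150.5]
orientation: [0.002, 0.998, 0.061, 0.002]
contact_force: [0.2, 0.6, 0.6]
opening: 83.6
t 18.45 tcp [563.6 -11.  150.5] phi 0.123 toolz [ 0.005 -0.003 -1.   ] q [-0.17  0.31 -0.11  1.14 -0.    2.85] F [0.2 0.6 0.6] M [-0.04  0.01 -0.01] open 83.6
press xy 1.7 -3.0
shift to target in tool axes [0. 0. 0.]
level dr x,y 0.004 -0.005
```

The moment rose to 1.3 N·m, so the knob is on its solid stop. Retract and check.

```bash
python3 -m creep '[{"xyz":[0,0,-15],"dr":[0,0,0],"hand":85},{"xyz":[0,0,-20],"dr":[0,0,0],"hand":85},{"xyz":[0,0,-25],"dr":[0,0,0],"hand":85},{"xyz":[0,0,-30],"dr":[0,0,0],"hand":85},{"xyz":[0,0,-30],"dr":[0,0,0],"hand":85}]'
python3 w.py 420 -200 280
python3 -m creep '[{"xyz":[-30,30,-5],"dr":[0,0,0],"hand":85},{"xyz":[-30,30,-5],"dr":[0,0,0],"hand":85},{"xyz":[-30,30,-5],"dr":[0,0,0],"hand":85},{"xyz":[-20,30,-5],"dr":[0,0,0],"hand":85},{"xyz":[0,0,0],"dr":[0,0,0],"hand":85}]'
python3 w.py
python3 - <<'E'
from h import *
a=snap('scene','s3');b=snap('side','d3')
A=cv2.resize(a['color'][170:275,160:370],None,fx=3.8,fy=2.8*3.8/2.8,interpolation=2)
B=cv2.resize(b['color'][140:240,170:380],(A.shape[1],380),interpolation=2)
cv2.imwrite('pics/f1.png',cv2.resize(np.vstack([A,B]),None,fx=.74,fy=.74)[...,::-1])
E
```

```text
time: 18.95
tcp_pos: [561.2, -10.4, 269.0]
orientation: [0.0, 0.998, 0.066, -0.003]
contact_force: [-0.1, 0.7, 0.5]
opening: 85.2
t 18.95 tcp [561.2 -10.4 269. ] phi 0.132 toolz [-0.005 -0.001 -1.   ] q [-0.17  0.27  0.14  1.44 -0.    2.84] F [-0.1  0.7  0.5] M [ 0.03 -0.06  0.03] open 85.2
press xy 2.5 -0.6
shift to target in tool axes [-165.   169.3  -10.1]
level dr x,y 0.0 0.006
time: 19.45
tcp_pos: [467.7, -147.6, 293.8]
orientation: [0.002, 0.997, 0.073, 0.001]
contact_force: [1.1, 0.4, 0.4]
opening: 84.7
t 19.45 tcp [ 467.7 -147.6  293.8] phi 0.146 toolz [ 0.001 -0.003 -1.   ] q [-0.48  0.14  0.03  1.45 -0.    2.52] F [1.1 0.4 0.4] M [-0.02  0.03  0.01] open 84.7
press xy -128.5 101.4
shift to target in tool axes [0. 0. 0.]
level dr x,y 0.003 -0.001
```

View pics/f1.png

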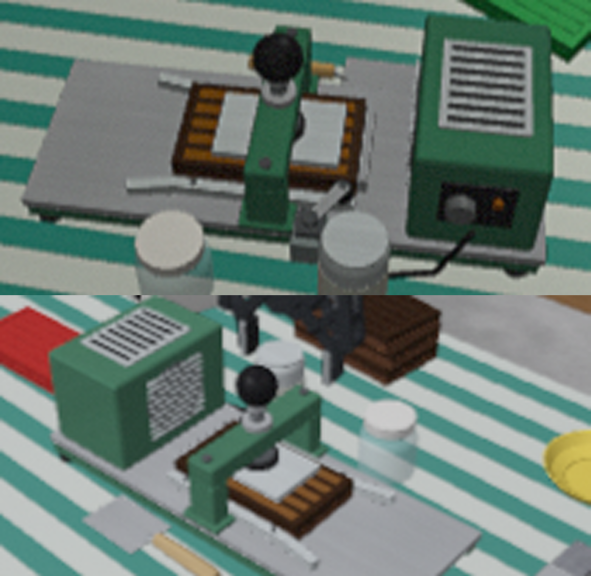

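The final view shows the board still against the stop at (365,100), the roller arm swung at (335,200), the platen down on the board, the ball lower, and the jar, tin and scraper in place. Handing in.

```bash
python3 -c "
from cell import bot
print(bot.close_job())"
```

```text
the job is handed in; nothing more can be done
None
```

I pushed the mould board home against the end stop, then screwed the ball knob down clockwise to its solid stop. I handed the job in at about 19.6 s of the 67 s allowed.

- **Push:** my first pass rode up over the board's rear edge without any measurable contact, so I backed off and pushed again lower. The board travelled about 60 mm, then stopped dead. I held it there at 23 N to be sure it was home.
- **Limit switch:** the pictures show the roller arm swung well forward and riding on the board's side. I judged this by eye and could not read the arm's angle directly.
- **Screwing down:** I turned the knob about 4.5 rad in one grasp. The turning moment rose from 0.1 N·m while free to 0.26 when tight, and to 1.3 at the end, so it reached the solid stop without slipping.
- **Final check:** the last pictures show the board still home, the platen down on it and the ball lower. The gripper was open and clear. The jar, tin, scraper and the other items in those crops had not moved. I did not recheck the bowl, brush or spare board at the end, but the arm went nowhere near them.

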